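# Clear and close the contact grill

## Task

A small flower pot has been left on the open grill. Lift it off and set it down upright on the floor of the wooden tray beside the large pot, without dropping it; then close the grill, lowering its cover gently all the way down rather than letting it fall shut. Leave the other things on the table, including the large pot, standing where they are.

Things in the scene. Friction and masses are not known exactly. Their poses are not given: they have to be found in the camera images.
- grill: Fixed contact grill, black base 220 (x) x 270 (y) mm, with a ribbed dark steel plate whose top is 50 mm above the table. Origin: centre of its underside, at table height. Its front faces its own -x, roughly towards the robot (yaw up to 0.3 rad either way). It stands on the robot's left or right, the tray on the other side.
- cover (a joint): Angle of the grill's hinged steel cover, rad: 0 is fully closed (on its stop), growing as it opens, at most 1.65; starts at 1.45 to 1.58. The hinge has some friction: above about 1.3 rad the cover stays where it is left; below that it falls shut by its own weight (0.85 kg, give or take 15 percent; up to 3 N at the handle holds it) unless supported.
- cover_hinge (a point): Point on the hinge axis at mid-width, 100 mm behind the grill's centre, 68 mm above the table; fixed to the grill, with its axes. The cover turns about this point's y axis. Cover: 232 mm wide, reaching from 15 to 200 mm out from the hinge, 38 mm thick; closed, its top is 94 mm above the table.
- cover_handle (a point): Middle of the handle, a black round bar 16 mm thick and 160 mm long, parallel to the hinge, 260 mm out from its axis and (closed) 8 mm above it. It stands 60 mm off the cover's front edge on a 12 mm arm at each end: a finger fits on either side. Cover open: the topmost part, about 330 mm above the table; closed: 76 mm up, 160 mm in front of the grill's centre. Axes turn with the cover.
- small_pot: Loose terracotta flower pot, hollow, open at the top, standing upright on the grill's plate. 62 mm tall, 44 mm wide at the foot, with a 24 mm tall straight rim band 58 mm wide at the top; wall 5 mm; about 0.11 kg. Origin: centre of its underside, z up its axis.
- tray: Fixed open wooden tray, 300 (x) x 180 (y) mm outside, walls 8 mm thick and 30 mm high, inner floor 8 mm above the table. Origin: centre of its underside, at table height. Its yaw is up to 0.25 rad either way.
- large_pot: Loose terracotta flower pot, 86 mm tall, 84 mm wide at the rim and 64 mm at the foot, standing near the tray's long centre line anywhere from 75 mm before to 75 mm beyond its middle. The free room is at the tray's other end. Origin: centre of its underside. To be left standing.
- mug: Loose white mug, 74 mm wide, 88 mm tall, near the robot between grill and tray. Origin: centre of its underside. To be left alone.
- glass_jar: Loose green glass jar with a steel cap, 64 mm wide, 110 mm tall, at the back, between grill and tray. Origin: centre of its underside. To be left alone.
Things that resemble listed ones, but are neither listed nor needed, are in the scene too. What is shaped like the small_pot but blue is not meant.

How it is judged (in metres and radians):
On the way, in this order (a step that is already met when the one before it is completed fails the run):
1. the small pot stands upright on the floor of the tray, let go (x of small_pot in the frame of tray between -0.145 and 0.145 m and y of small_pot in the frame of tray between -0.085 and 0.085 m and z of small_pot in the frame of tray below 0.013 m and angle between small_pot's own z axis and vertical below 0.12 rad and linear speed of small_pot below 0.03 m/s and contact force between small_pot and the fingers below 0.2 N), for 0.2 s.
2. the cover is fully down (value of joint cover below 0.03 rad), for 0.2 s.
At the end, for the whole second after the job is handed in: The grill's cover is fully down on its stop (within 0.03 rad, about 8 mm at the handle) and still; the small pot stands upright (within 7 degrees), at rest on the floor of the tray; the large pot still stands upright in the tray (x of small_pot in the frame of tray between -0.145 and 0.145 m and y of small_pot in the frame of tray between -0.085 and 0.085 m and z of small_pot in the frame of tray below 0.013 m and angle between each of small_pot, large_pot's own z axis and vertical below 0.12 rad and linear speed of small_pot below 0.03 m/s and value of joint cover below 0.03 rad and velocity of joint cover below 0.05 rad/s); the robot touches nothing.
It fails at once if the cover falls shut: it must not turn faster than 0.8 rad/s (about 0.2 m/s at the handle) in the last part of its way, from 0.15 to 0.03 rad (value of joint cover between 0.03 and 0.15 rad and velocity of joint cover below -0.8 rad/s).
It fails at once if the small pot is dropped into the tray (faster than 0.5 m/s within 20 mm of its floor) (x of small_pot in the frame of tray between -0.145 and 0.145 m and y of small_pot in the frame of tray between -0.085 and 0.085 m and z of small_pot in the frame of tray below 0.028 m and linear speed of small_pot above 0.5 m/s).
It fails at once if the small pot is tipped over (beyond 50 degrees) (angle between small_pot's own z axis and vertical above 0.87 rad).
It fails at once if the large pot, mug or glass jar is shifted by more than 30 mm or tipped beyond 30 degrees (distance of any of large_pot, mug, glass_jar from where it was at the start of the episode above 0.03 m or angle between any of large_pot, mug, glass_jar's own z axis and vertical above 0.52 rad).
It also fails if it takes over 72 s, if anything falls off the work surface, if the arm or the gripper's body presses on something with over 40 N, if the wrist force passes 120 N, or if a joint passes its speed limit or range.

## Robot

A 6-joint arm with a two-finger parallel gripper is mounted at the origin on the work surface. World frame = base frame: x ahead of the robot, y to its left, z up, the work surface at z = 0. Lengths are in mm, angles in rad, forces in N, time in s.
With the tool pointing down it reaches from about 350 to 875 mm from the base axis. Payload 4.2 kg.
Tool frame: the origin (TCP) lies where the fingers leave the gripper's body, on its centre line; the fingertips stand 70 mm ahead of it and the grasp point (between the pads) lies 51 mm ahead of it; z points along the fingers, y is the direction in which the jaws open and shut (so a half turn about z gives the same grasp; the last joint's range is limited). The gripper opens to 87 mm and grips with 3 to 60 N. Pads are 19 mm wide; open, the fingers measure 117 mm over their backs; the gripper's body (75 mm by 190 mm) begins 51 mm behind the grasp point.
Start: joints at [-0.896, 0.385, 0.008, 0, -1.194, -0.259], TCP at [252.464, -571.718, 292.25] pointing down, gripper open.
Joint ranges: [-3.14, 3.14], [-1.21, 2.06], [-1.07, 1.41], [-3.16, 2.05], [-2.99, -0.16], [-3.1, 3.1]. Speed limits (rad/s): [2.79, 2.79, 3.14, 3.14, 3.14, 3.14].

## Interface

Orientations are given as [roll, pitch, yaw] about the fixed x, y, z axes, in that order (R = Rz(yaw) Ry(pitch) Rx(roll)).
In Python, from plant import ctrl gives the robot as it stands.
- The arm moves only by the tool move_arm, never from a script. Its argument "deltas" is a list of rows, each a list of 3 entries, a list of its own where there are three numbers: the closure in counts, from 0 (fully open) to 255 (shut), then the shift along the tool's x, y, z in m, then the turn, a rotation vector about the tool's x, y, z in rad. In form: [[claw, [dx, dy, dz], [wx, wy, wz]], ...]. A call has 1 to 10 rows; each row is the pose to reach, as a shift and turn from the pose measured when the call began, along the tool's axes at that moment; what a row does not reach only later rows make up. A row lasts 1/12 s, in which the tool goes at most 41.7 mm and 7.16 degrees, less where a joint would pass 70% of its speed; a pose out of reach is approached as far as the arm can. A call with a gripper value outside its range is refused whole. The fingers move at their own pace and stop on an object; the grip force is fixed at half the most. Time passes only in rows, so rows that repeat a pose let the fingers close. It gives the time, the measured TCP pose, the force and the opening at its end, in the units of the state.
- ctrl.get_state(): the state, without advancing time (a new reading comes with each control period).
- ctrl.grab_frame(name): name is "scene" or "top"; returns a dict with "frame" (420x560x3 uint8, red, green, blue), "vertical_fov" (degrees; the focal length in pixels is half the picture's height over the tangent of half this angle, whatever the lens; pixels are square), "cx", "cy" (the principal point, pixels), "eye" and "rotation" of the camera in the world. Camera axes: x right, y down, z forward; pixel columns grow to the right and rows downward; lengths in mm; the calibration is good to about 2 mm. A picture is of the moment at which its call begins. There is no depth.
- ctrl.finish_job(): hands the job in, once; it reports no verdict.
The state is a dict: "time_s": time; "joint_positions": joint angles; "qvel": joint speeds; "joint_torque": joint torques, N m; "eef_pos": TCP position; "eef_rot": TCP orientation; "contact_force": force on the tool from outside, world axes, zero at the start; "moment": the same for the moment, N m; "width": opening from 0.0 (shut) to 1.0 (fully open).
Only numpy, scipy, OpenCV 4.12 (cv2) and the standard library are available. Lean on these libraries where they do the work, as an engineer would, in place of code of your own. Each camera call takes 0.05 s, during which the arm holds its last target. There are 200 camera calls.

## Working session

There is one attempt and no reset: what is moved stays moved. The work goes in short steps, Python scripts to look and compute and a tool call to move; the robot and the scene stay as the last step left them, time stands still between calls to the robot, and variables do not carry over. Pictures are saved under pics/ and viewed, about 8 in all and at most 12, crops included, and the job is handed in when it is done.

Besides the shell and the picture viewer there is one more tool, called after ">>>" as name([rows], argument=value, ...), one row to a line, values as JSON. move_arm: Moves the arm, as the interface text tells. Its arguments: {"type":"object","properties":{"deltas":{"type":"array","items":{"type":"array"}}},"required":["deltas"]}

```bash
ls; mkdir -p pics; python3 - <<'E'
from plant import ctrl
import cv2, numpy as np
for n in("scene","top"):
    f=ctrl.grab_frame(n); cv2.imwrite(f"pics/{n}0.png",f["frame"][:,:,::-1])
    print(n,{k:(np.round(v,4).tolist() if not np.isscalar(v) else v) for k,v in f.items() if k!="frame"})
print(ctrl.get_state())
E
```

```text
pics
scene {'vertical_fov': 54.17609279178928, 'cx': 279.68840540591265, 'cy': 203.78283548604182, 'eye': [1238.2447, -216.5004, 753.7961], 'rotation': [-2.3317, 0.0029, 1.2903]}
top {'vertical_fov': 42.15469767022191, 'cx': 287.09536031408004, 'cy': 211.05420919066668, 'eye': [379.21, -18.6442, 1257.1655], 'rotation': [-2.9818, -0.0324, -1.5714]}
{'time_s': 0.1, 'joint_positions': array([-8.96395963e-01,  3.85463225e-01,  6.79785892e-03, -4.25166276e-04,
       -1.19403546e+00, -2.58594092e-01]), 'qvel': array([-0.00035056, -0.00294608,  0.00398213,  0.00185722,  0.00036046,
        0.00047807]), 'joint_torque': array([-3.29915474e-04, -3.91691315e+01,  1.87935144e+01,  4.23187494e+00,
        1.34800893e-02, -6.39401560e-05]), 'eef_pos': array([ 252.31094047, -571.37282091,  291.29409848]), 'eef_rot': array([ 3.13965043e+00, -1.05116285e-04, -2.72594308e+00]), 'contact_force': array([0.12946442, 0.23855272, 0.2881164 ]), 'moment': array([ 0.01737759,  0.01960647, -0.01745223]), 'width': 1.003783215604944}
```

View pics/scene0.png

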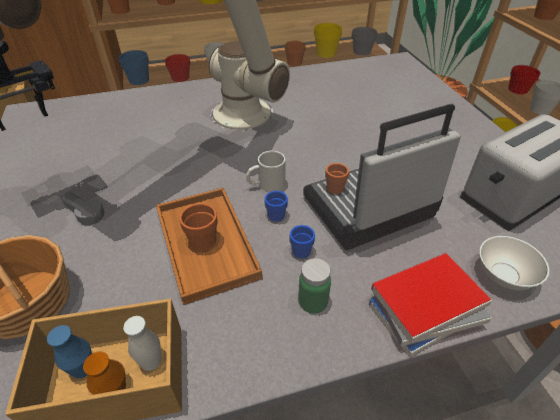

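View pics/top0.png

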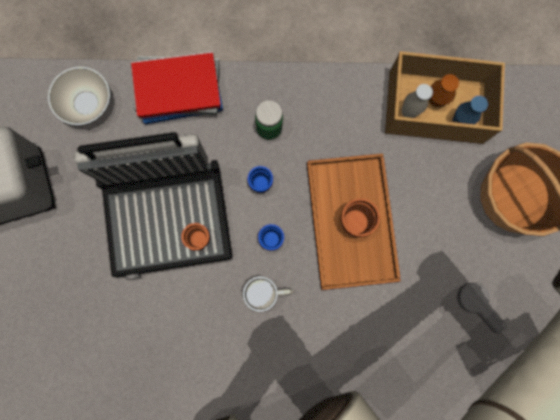

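The grill is on the robot's left, with its cover open and handle at the top, around (82,143)–(178,136) in the top view. The small orange pot is at top (196,237), the tray spans roughly (308,155)–(398,288), and the large pot is at (359,219). The tray's free end is the far end, where x is larger.

```bash
cat > h.py <<'E'
import numpy as np, cv2
from scipy.spatial.transform import Rotation as R
from plant import ctrl
def cam(f):
    return (210/np.tan(np.radians(f["vertical_fov"]/2)),f["cx"],f["cy"],np.array(f["eye"]),R.from_euler('xyz',f["rotation"]))
def ray(f,p):
    F,cx,cy,e,r=cam(f); d=r.apply([(p[0]-cx)/F,(p[1]-cy)/F,1]); return e,d/np.linalg.norm(d)
def onz(f,p,z):
    e,d=ray(f,p); return e+d*(z-e[2])/d[2]
def tri(f,p,g,q):
    a,u=ray(f,p); b,v=ray(g,q); s=np.linalg.lstsq(np.c_[u,-v],b-a,rcond=None)[0]
    A,B=a+s[0]*u,b+s[1]*v; return (A+B)/2,np.linalg.norm(A-B)
def proj(f,X):
    F,cx,cy,e,r=cam(f); c=r.inv().apply(np.array(X)-e); return [F*c[0]/c[2]+cx,F*c[1]/c[2]+cy]
E
python3 - <<'E'
from h import *
np.set_printoptions(precision=1,suppress=True)
T=ctrl.grab_frame("top");S=ctrl.grab_frame("scene")
hs=lambda f:cv2.cvtColor(f["frame"],cv2.COLOR_RGB2HSV)
def blob(m,box):
    z=np.zeros_like(m);x0,y0,x1,y1=box;z[y0:y1,x0:x1]=m[y0:y1,x0:x1]
    c=max(cv2.findContours(z,cv2.RETR_EXTERNAL,cv2.CHAIN_APPROX_NONE)[0],key=cv2.contourArea);return c
mt=cv2.inRange(hs(T),(3,110,50),(22,255,255));ms=cv2.inRange(hs(S),(3,110,50),(22,255,255))
c=blob(mt,(175,215,220,260));e=cv2.fitEllipse(c);print("small top",e,onz(T,e[0],100))
c=blob(ms,(320,155,355,200));print("small scene",cv2.boundingRect(c)); 
P=onz(T,e[0],100);P[2]=112;print("pred scene rim top",proj(S,P))
c=blob(mt,(295,140,410,300));r=cv2.minAreaRect(c);b=cv2.boxPoints(r);q=cv2.approxPolyDP(cv2.convexHull(c),6,True)[:,0]
print("tray",b,[onz(T,p,30)[:2] for p in b],q,[onz(T,p,30)[:2] for p in q],onz(T,r[0],30))
print("lp",onz(T,(359,219),85))
a,ea=tri(T,(82,147),S,(451,111));d,ed=tri(T,(178,138),S,(381,126));print("handle",a,ea,d,ed)
for p in [(113,272),(229,258),(215,165)]:print("base",p,onz(T,p,45))
cv2.imwrite("pics/c1.png",np.hstack([cv2.resize(T["frame"][120:280,70:240],None,fx=2.3,fy=2.3,interpolation=2),cv2.resize(S["frame"][90:250,300:470],None,fx=2.3,fy=2.3,interpolation=2)])[:,:,::-1])
E
```

```text
small top ((195.1253662109375, 236.27281188964844), (26.079936981201172, 27.54730224609375), 94.37467956542969) [510.6 139.3 100. ]
small scene (326, 163, 23, 31)
pred scene rim top [np.float64(336.9922223426456), np.float64(169.35081016111715)]
tray [[305.8 160.6]
 [384.6 151.2]
 [400.  280.8]
 [321.2 290.2]] [array([ 695.8, -102. ]), array([ 719.8, -286.7]), array([ 419.2, -312.9]), array([ 398.3, -134.7])] [[382 154]
 [399 280]
 [323 289]
 [307 163]] [array([ 713.1, -280.4]), array([ 421. , -310.6]), array([ 401. , -138.8]), array([ 690.1, -104.8])] [ 555.4 -209.    30. ]
lp [ 551.4 -213.9   85. ]
handle [641.4 309.4 323.2] 0.8590428411153154 [658.7 144.4 328.5] 3.969960470743638
base (113, 272) [437.6 323.9  45. ]
base (229, 258) [468.7  70.8  45. ]
base (215, 165) [680.1 106.   45. ]
```

View pics/c1.png

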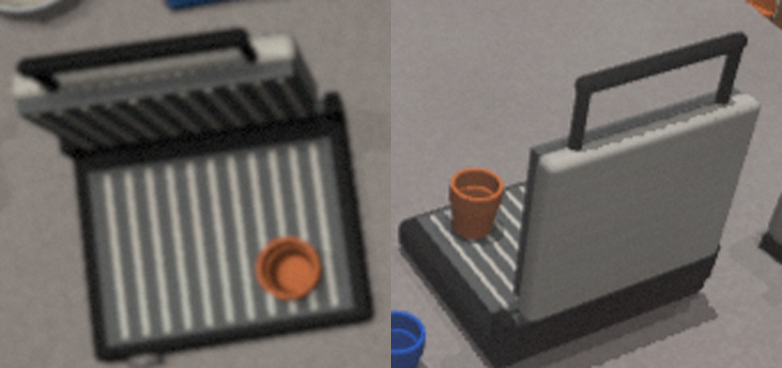

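```bash
cat >> h.py <<'E'
def go(pos,yaw):
    s=ctrl.get_state();r=R.from_euler('xyz',s["eef_rot"])
    d=r.inv().apply(np.array(pos)-s["eef_pos"])/1000; w=(r.inv()*R.from_euler('xyz',[np.pi,0,yaw])).as_rotvec()
    print("t",round(s["time_s"],2),"pos",s["eef_pos"].round(1),"F",s["contact_force"].round(1),"w",round(s["width"],3),"d",d.round(4),"rot",w.round(3))
E
python3 -c "
from h import *
go([510,139,235],-3.02)"
```

```text
t 0.2 pos [ 252.4 -571.5  291.6] F [-1.1 -0.7 -0.4] w 1.002 d [-0.5226  0.5459  0.0572] rot [ 0.001 -0.     0.294]
```

>>> move_arm([
  [0,[-0.27,0.28,0],[0,0,0.29]],
  [0,[-0.27,0.28,0],[0,0,0.29]],
  [0,[-0.27,0.28,0],[0,0,0.29]],
  [0,[-0.27,0.28,0],[0,0,0.29]],
  [0,[-0.27,0.28,0],[0,0,0.29]],
  [0,[-0.27,0.28,0],[0,0,0.29]],
  [0,[-0.27,0.28,0],[0,0,0.29]],
  [0,[-0.27,0.28,0],[0,0,0.29]],
  [0,[-0.27,0.28,0],[0,0,0.29]],
  [0,[-0.27,0.28,0],[0,0,0.29]],
])

```text
time_s: 1.03
eef_pos: [386.9, -203.0, 292.2]
eef_rot: [3.14, 0.001, -3.012]
contact_force: [-0.2, -0.2, -1.2]
width: 0.999
```

```bash
python3 -c "
from h import *
go([510,139,235],-3.02)"
```

```text
t 1.03 pos [ 386.9 -203.   292.2] F [-0.2 -0.2 -1.2] w 0.999 d [-0.1661  0.3232  0.0578] rot [0.002 0.001 0.008]
```

>>> move_arm([
  [0,[-0.166,0.323,0.058],[0,0,0.01]],
  [0,[-0.166,0.323,0.058],[0,0,0.01]],
  [0,[-0.166,0.323,0.058],[0,0,0.01]],
  [0,[-0.166,0.323,0.058],[0,0,0.01]],
  [0,[-0.166,0.323,0.058],[0,0,0.01]],
  [0,[-0.166,0.323,0.058],[0,0,0.01]],
  [0,[-0.166,0.323,0.058],[0,0,0.01]],
  [0,[-0.166,0.323,0.058],[0,0,0.01]],
  [0,[-0.166,0.323,0.058],[0,0,0.01]],
  [0,[-0.166,0.323,0.058],[0,0,0.01]],
])

```text
time_s: 1.87
eef_pos: [511.9, 143.9, 233.4]
eef_rot: [3.14, 0.001, -3.017]
contact_force: [0.2, -0.7, 0.2]
width: 0.999
```

```bash
python3 -c "
from h import *
go([510.6,139.3,151],-3.02)
f=ctrl.grab_frame('scene');cv2.imwrite('pics/s2.png',f['frame'][60:270,250:530,::-1].repeat(2,0).repeat(2,1))"
```

```text
t 1.87 pos [511.9 143.9 233.4] F [ 0.2 -0.7  0.2] w 0.999 d [ 0.0019 -0.0046  0.0824] rot [0.002 0.001 0.003]
```

View pics/s2.png

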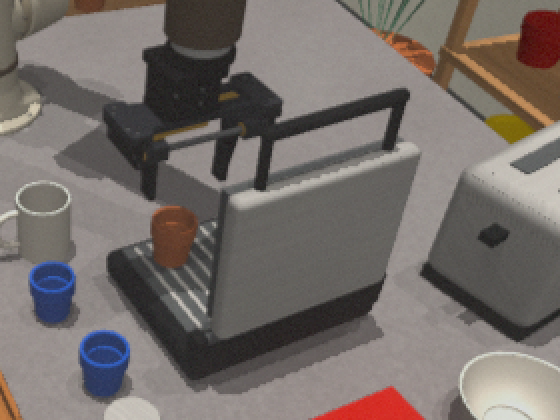

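The open fingers straddle the pot from above, with tips at crop (150,190) and (222,175) and the pot at (173,235). Nothing is near the cover, so I'll descend and grip.

>>> move_arm([
  [0,[0.002,-0.005,0],[0,0,0]],
  [0,[0.002,-0.005,0.02],[0,0,0]],
  [0,[0.002,-0.005,0.045],[0,0,0]],
  [0,[0.002,-0.005,0.065],[0,0,0]],
  [0,[0.002,-0.005,0.08],[0,0,0]],
  [0,[0.002,-0.005,0.082],[0,0,0]],
  [0,[0.002,-0.005,0.082],[0,0,0]],
])

```text
time_s: 2.5
eef_pos: [508.6, 135.0, 151.3]
eef_rot: [3.142, -0.002, -3.02]
contact_force: [0.4, -0.7, 0.6]
width: 1.001
```

>>> move_arm([
  [160,[0,0,0],[0,0,0]],
  [255,[0,0,0],[0,0,0]],
  [255,[0,0,0],[0,0,0]],
  [255,[0,0,0],[0,0,0]],
  [255,[0,0,0],[0,0,0]],
  [255,[0,0,0],[0,0,0]],
  [255,[0,0,0],[0,0,0]],
  [255,[0,0,0],[0,0,0]],
])

```text
time_s: 3.17
eef_pos: [509.0, 135.4, 151.8]
eef_rot: [3.141, -0.001, -3.019]
contact_force: [0.2, 1.2, 2.5]
width: 0.624
```

```bash
python3 -c "
from h import *
f=ctrl.grab_frame('scene');g=ctrl.grab_frame('top')
cv2.imwrite('pics/s3.png',np.hstack([cv2.resize(f['frame'][100:240,290:430],(560,560)),cv2.resize(g['frame'][200:270,160:230],(240,560))])[:,:,::-1])
print(proj(f,[509,135.4,100]),proj(f,[510.6,139.3,50]));go([509,135,251],-3.02)"
```

```text
[np.float64(334.8579912449311), np.float64(172.97825967470857)] [np.float64(334.7613914852412), np.float64(188.0764739162783)]
t 3.27 pos [509.  135.4 151.8] F [0.3 1.4 2.5] w 0.627 d [ 0.0002 -0.0003 -0.0992] rot [ 0.001 -0.001  0.001]
```

View pics/s3.png

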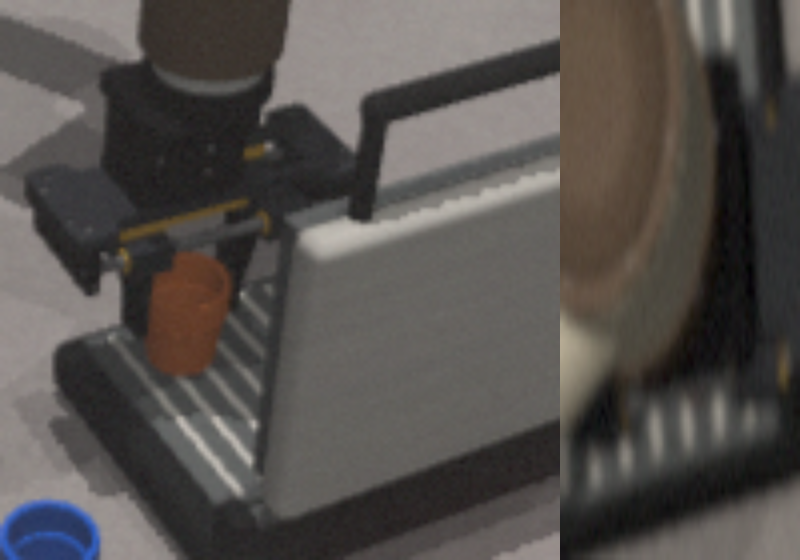

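The pot sits between the pads. The near finger hides about 7 mm of its left side, as expected, and the foot is at crop (183,365) where predicted. I'll lift it.

>>> move_arm([
  [255,[0,0,-0.005],[0,0,0]],
  [255,[0,0,-0.015],[0,0,0]],
  [255,[0,0,-0.03],[0,0,0]],
  [255,[0,0,-0.05],[0,0,0]],
  [255,[0,0,-0.07],[0,0,0]],
  [255,[0,0,-0.09],[0,0,0]],
  [255,[0,0,-0.1],[0,0,0]],
  [255,[0,0,-0.1],[0,0,0]],
])

```text
time_s: 3.93
eef_pos: [509.9, 135.6, 254.5]
eef_rot: [3.139, 0.004, -3.019]
contact_force: [-0.4, -0.1, -1.9]
width: 0.625
```

```bash
python3 -c "
from h import *
f=ctrl.grab_frame('scene')
cv2.imwrite('pics/s4.png',cv2.resize(f['frame'][70:230,270:430],(560,560))[:,:,::-1])
go([647,-199,252],-3.02)"
```

```text
t 3.98 pos [509.1 135.3 252.6] F [-0.6 -0.5 -1.3] w 0.625 d [-9.620e-02 -3.486e-01  1.000e-04] rot [0.002 0.001 0.   ]
```

View pics/s4.png

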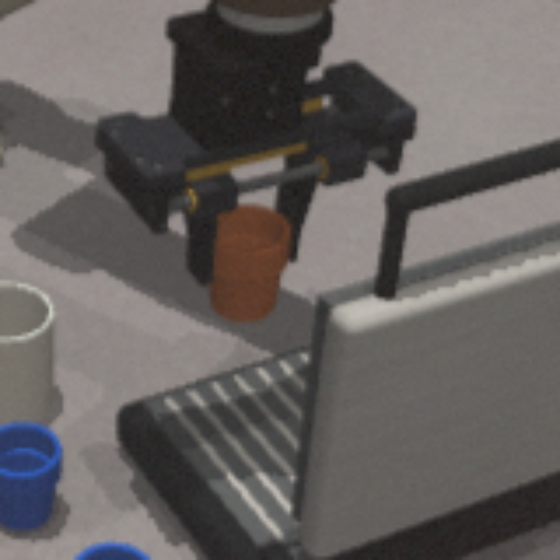

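```bash
python3 -c "
from h import *
f=ctrl.grab_frame('scene');m=cv2.inRange(cv2.cvtColor(f['frame'],cv2.COLOR_RGB2HSV),(3,110,40),(22,255,255));m[:,:325]=0;m[:,362:]=0;m[:120]=0;m[170:]=0
c=max(cv2.findContours(m,0,1)[0],key=cv2.contourArea);print(cv2.boundingRect(c))
t=np.linspace(0,6.28,200)
for dx in(0,10,20):
  b=np.array([509.1+dx,135.3,151.5])
  rim=np.array([proj(f,b+[29*np.cos(a),29*np.sin(a),62]) for a in t]);ft=np.array([proj(f,b+[22*np.cos(a),22*np.sin(a),0]) for a in t])
  print(dx,rim.min(0),rim.max(0),ft.min(0),ft.max(0))
"
```

```text
(330, 130, 23, 32)
0 [326.65784913 127.99339665] [351.86970309 142.23831597] [327.61440883 151.06116164] [345.90643097 162.09104024]
10 [328.20674372 130.26486747] [353.61235713 144.72081213] [329.10361427 153.40755353] [347.5300431 164.5936934]
20 [329.77864042 132.56939006] [355.38100997 147.24108828] [330.61398006 155.7867943 ] [349.17680242 167.13254222]
```

>>> move_arm([
  [255,[-0.002,-0.008,0],[0,0,0]],
  [255,[-0.007,-0.024,0],[0,0,0]],
  [255,[-0.013,-0.045,0],[0,0,0]],
  [255,[-0.02,-0.07,0],[0,0,0]],
  [255,[-0.027,-0.096,0],[0,0,0]],
  [255,[-0.034,-0.122,0],[0,0,0]],
  [255,[-0.041,-0.148,0],[0,0,0]],
  [255,[-0.047,-0.17,0],[0,0,0]],
  [255,[-0.051,-0.185,0],[0,0,0]],
  [255,[-0.053,-0.192,0],[0,0,0]],
])

```text
time_s: 4.87
eef_pos: [584.3, -51.5, 249.0]
eef_rot: [3.141, -0.006, -3.023]
contact_force: [-1.5, -0.2, -1.1]
width: 0.622
```

```bash
python3 -c "
from h import *
go([647,-199,252],-3.02)"
```

```text
t 4.87 pos [584.3 -51.5 249. ] F [-1.5 -0.2 -1.1] w 0.622 d [-0.0448 -0.1539 -0.0034] rot [ 0.001 -0.006 -0.003]
```

>>> move_arm([
  [255,[-0.004,-0.012,-0.001],[0,0,0]],
  [255,[-0.01,-0.032,-0.002],[0,0,0]],
  [255,[-0.017,-0.058,-0.003],[0,0,0]],
  [255,[-0.025,-0.086,-0.003],[0,0,0]],
  [255,[-0.033,-0.112,-0.003],[0,0,0]],
  [255,[-0.039,-0.134,-0.003],[0,0,0]],
  [255,[-0.043,-0.148,-0.003],[0,0,0]],
  [255,[-0.045,-0.154,-0.003],[0,0,0]],
  [255,[-0.045,-0.154,-0.003],[0,0,0]],
  [255,[-0.045,-0.154,-0.003],[0,0,0]],
])

```text
time_s: 5.7
eef_pos: [646.8, -198.6, 250.6]
eef_rot: [3.14, -0.008, -3.023]
contact_force: [-0.7, -0.7, -1.6]
width: 0.629
```

```bash
python3 -c "
from h import *
go([647,-199,112],-3.02)
g=ctrl.grab_frame('top');f=ctrl.grab_frame('scene')
cv2.imwrite('pics/s5.png',np.hstack([cv2.resize(g['frame'][140:300,290:420],(400,492)),cv2.resize(f['frame'][120:300,150:290],(383,492))])[:,:,::-1])"
```

```text
t 5.7 pos [ 646.8 -198.6  250.6] F [-0.7 -0.7 -1.6] w 0.629 d [-0.0012 -0.0006  0.1386] rot [ 0.001 -0.008 -0.003]
```

View pics/s5.png

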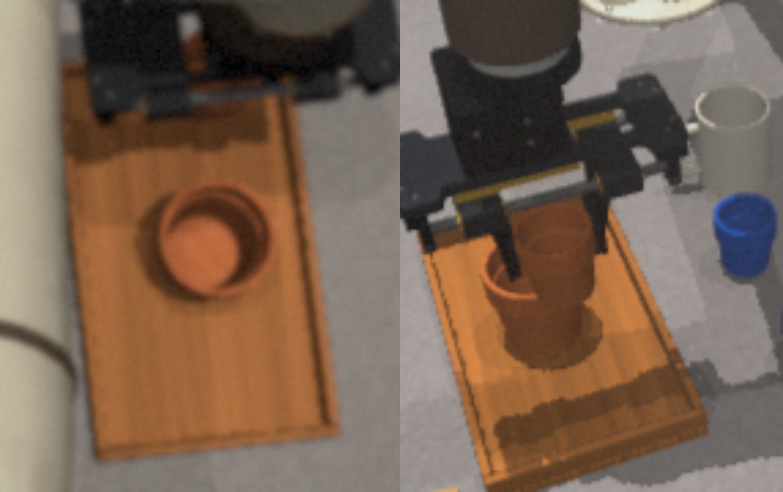

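The gripper is over the free far end of the tray with the pot held upright. The large pot stays at top-view (359,218). I'll lower it.

>>> move_arm([
  [255,[-0.001,0,0.01],[0,-0.008,0]],
  [255,[-0.001,0,0.025],[0,-0.008,0]],
  [255,[-0.001,0,0.045],[0,-0.008,0]],
  [255,[-0.001,0,0.065],[0,-0.008,0]],
  [255,[-0.001,0,0.085],[0,-0.008,0]],
  [255,[-0.001,0,0.105],[0,-0.008,0]],
  [255,[-0.001,0,0.12],[0,-0.008,0]],
  [255,[-0.001,0,0.13],[0,-0.008,0]],
  [255,[-0.001,0,0.135],[0,-0.008,0]],
  [255,[-0.001,0,0.137],[0,-0.008,0]],
])

```text
time_s: 6.63
eef_pos: [646.9, -197.2, 114.0]
eef_rot: [3.14, 0.001, -3.021]
contact_force: [-0.2, 0.8, -0.9]
width: 0.625
```

>>> move_arm([
  [255,[0,0,0.001],[0,0,0]],
  [255,[0,0,0.002],[0,0,0]],
  [255,[0,0,0.003],[0,0,0]],
  [255,[0,0,0.003],[0,0,0]],
])

```text
time_s: 6.97
eef_pos: [647.1, -197.2, 111.6]
eef_rot: [3.141, 0.002, -3.021]
contact_force: [0.7, -1.3, -1.5]
width: 0.621
```

```bash
python3 -c "
from h import *
go([647,-199,107],-3.02)"
```

```text
t 6.97 pos [ 647.1 -197.2  111.6] F [ 0.7 -1.3 -1.5] w 0.621 d [ 0.0003 -0.0018  0.0046] rot [ 0.001  0.002 -0.001]
```

>>> move_arm([
  [255,[0,0,0.001],[0,0,0]],
  [255,[0,0,0.002],[0,0,0]],
  [255,[0,0,0.003],[0,0,0]],
  [255,[0,0,0.003],[0,0,0]],
])

```text
time_s: 7.3
eef_pos: [647.7, -197.3, 109.8]
eef_rot: [3.141, 0.003, -3.02]
contact_force: [-0.8, 1.3, 3.2]
width: 0.624
```

>>> move_arm([
  [255,[0,0,0.001],[0,0,0]],
  [60,[0,0,0.001],[0,0,0]],
  [40,[0,0,0],[0,0,0]],
  [20,[0,0,0],[0,0,0]],
  [0,[0,0,0],[0,0,0]],
  [0,[0,0,0],[0,0,0]],
  [0,[0,0,0],[0,0,0]],
])

```text
time_s: 7.88
eef_pos: [647.6, -197.3, 109.5]
eef_rot: [3.141, 0.003, -3.02]
contact_force: [-0.9, 0.2, -0.4]
width: 0.963
```

>>> move_arm([
  [0,[0,0,-0.01],[0,0,0]],
  [0,[0,0,-0.025],[0,0,0]],
  [0,[0,0,-0.05],[0,0,0]],
  [0,[0,0,-0.085],[0,0,0]],
  [0,[0,0,-0.12],[0,0,0]],
  [0,[0,0,-0.16],[0,0,0]],
  [0,[0,0,-0.2],[0,0,0]],
  [0,[0,0,-0.24],[0,0,0]],
  [0,[0,0,-0.28],[0,0,0]],
  [0,[0,0,-0.3],[0,0,0]],
])

```text
time_s: 8.72
eef_pos: [646.7, -198.1, 417.3]
eef_rot: [-3.138, 0.012, -3.02]
contact_force: [0.9, -0.4, 0.7]
width: 1.003
```

```bash
python3 -c "
from h import *
go([520,0,430],-1.45)
print(ctrl.get_state()['joint_positions'].round(2))
f=ctrl.grab_frame('scene');g=ctrl.grab_frame('top')
cv2.imwrite('pics/s6.png',np.hstack([cv2.resize(f['frame'][170:310,140:280],(420,420)),cv2.resize(g['frame'][100:240,60:200],(380,420))])[:,:,::-1])"
```

```text
t 8.72 pos [ 646.7 -198.1  417.3] F [ 0.9 -0.4  0.7] w 1.003 d [ 0.1016  0.2119 -0.0148] rot [-0.013  0.007 -1.57 ]
[-0.06  0.42  0.37  0.   -1.51 -1.39]
```

View pics/s6.png

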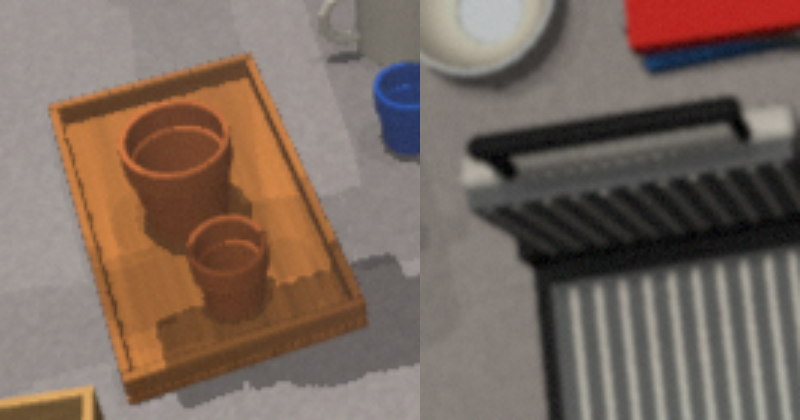

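The small pot stands upright in front of the large one, which hasn't moved. In the top view the handle bar runs from (82,149) to (174,135). Next is the handle.

```bash
python3 -c "
from h import *
T=ctrl.grab_frame('top');S=ctrl.grab_frame('scene')
a,e=tri(T,(82.1,148.7),S,(449.6,108.3));b,e2=tri(T,(174.2,135.3),S,(384.3,127));m=(a+b)/2
y=np.arctan2(a[0]-b[0],b[1]-a[1]);print(a,e,b,e2,m,np.linalg.norm(a-b),np.arctan2(b[0]-a[0],a[1]-b[1]))
print([onz(T,p,328).round(1) for p in((82.1,148.7),(127.8,142),(174.2,135.3))])
go([m[0],m[1],430],0.12-np.pi/2)"
```

```text
[637.19131681 307.58945356 327.20630671] 0.8696593657120888 [663.1751248  150.19624444 328.21371486] 1.8207249896370512 [650.1832208  228.892849   327.71001079] 159.52678591577956 0.16361276698648916
[array([637.2, 307.7, 328. ]), array([649.9, 229.5, 328. ]), array([662.8, 149.4, 328. ])]
t 8.92 pos [ 646.4 -197.4  410.2] F [-0.8 -0.2 -0.2] w 1.003 d [-0.0554  0.4227 -0.0193] rot [-0.003  0.004 -1.57 ]
```

>>> move_arm([
  [0,[-0.03,0.21,-0.03],[0,0,-1.0]],
  [0,[-0.03,0.21,-0.03],[0,0,-1.0]],
  [0,[-0.03,0.21,-0.03],[0,0,-1.0]],
  [0,[-0.03,0.21,-0.03],[0,0,-1.0]],
  [0,[-0.03,0.21,-0.03],[0,0,-1.0]],
  [0,[-0.03,0.21,-0.03],[0,0,-1.0]],
  [0,[-0.03,0.21,-0.03],[0,0,-1.0]],
  [0,[-0.03,0.21,-0.03],[0,0,-1.0]],
  [0,[-0.03,0.21,-0.03],[0,0,-1.0]],
  [0,[-0.03,0.21,-0.03],[0,0,-1.0]],
])

```text
time_s: 9.75
eef_pos: [650.4, 14.9, 438.8]
eef_rot: [-3.141, 0.001, -2.023]
contact_force: [-0.9, -0.3, 0.3]
width: 1.002
```

```bash
python3 -c "
from h import *
go([650,229,435],0.16-np.pi/2)"
```

```text
t 9.75 pos [650.4  14.9 438.8] F [-0.9 -0.3  0.3] w 1.002 d [-0.1924  0.094   0.0039] rot [-0.001  0.001 -0.613]
```

>>> move_arm([
  [0,[-0.192,0.094,0.004],[0,0,-0.613]],
  [0,[-0.192,0.094,0.004],[0,0,-0.613]],
  [0,[-0.192,0.094,0.004],[0,0,-0.613]],
  [0,[-0.192,0.094,0.004],[0,0,-0.613]],
  [0,[-0.192,0.094,0.004],[0,0,-0.613]],
  [0,[-0.192,0.094,0.004],[0,0,-0.613]],
  [0,[-0.192,0.094,0.004],[0,0,-0.613]],
  [0,[-0.192,0.094,0.004],[0,0,-0.613]],
  [0,[-0.192,0.094,0.004],[0,0,-0.613]],
  [0,[-0.192,0.094,0.004],[0,0,-0.613]],
])

```text
time_s: 10.58
eef_pos: [650.0, 226.8, 435.4]
eef_rot: [-3.14, 0.0, -1.414]
contact_force: [-0.4, -1.2, -0.5]
width: 1.002
```

```bash
python3 -c "
from h import *
go([650,229,378],0.16-np.pi/2)
f=ctrl.grab_frame('scene')
cv2.imwrite('pics/s7.png',cv2.resize(f['frame'][20:220,330:530],(500,500))[:,:,::-1])"
```

```text
t 10.58 pos [650.  226.8 435.4] F [-0.4 -1.2 -0.5] w 1.002 d [-0.0022 -0.0003  0.0574] rot [-0.001  0.    -0.003]
```

View pics/s7.png

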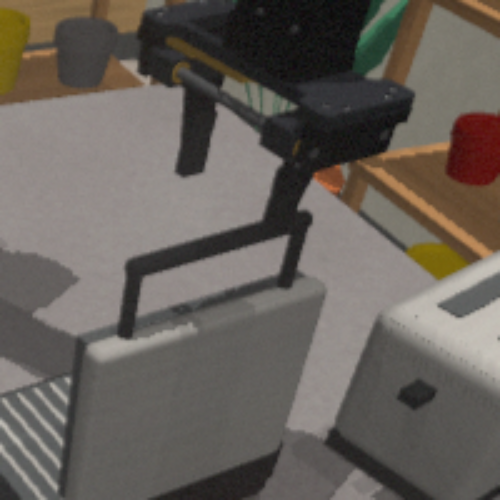

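The fingers straddle the bar in x, with tips at crop (190,172) and (280,225) and the bar from (130,270) to (305,218). I'll descend and close on it.

>>> move_arm([
  [0,[-0.002,0,0.01],[0,0,0]],
  [0,[-0.002,0,0.025],[0,0,0]],
  [0,[-0.002,0,0.04],[0,0,0]],
  [0,[-0.002,0,0.052],[0,0,0]],
  [0,[-0.002,0,0.057],[0,0,0]],
  [0,[-0.002,0,0.057],[0,0,0]],
])

```text
time_s: 11.13
eef_pos: [649.4, 228.0, 376.5]
eef_rot: [3.14, -0.0, -1.415]
contact_force: [-0.1, -0.9, 0.4]
width: 1.002
```

>>> move_arm([
  [130,[0,0,0],[0,0,0]],
  [180,[0,0,0],[0,0,0]],
  [220,[0,0,0],[0,0,0]],
  [255,[0,0,0],[0,0,0]],
  [255,[0,0,0],[0,0,0]],
  [255,[0,0,0],[0,0,0]],
  [255,[0,0,0],[0,0,0]],
  [255,[0,0,0],[0,0,0]],
  [255,[0,0,0],[0,0,0]],
  [255,[0,0,0],[0,0,0]],
])

```text
time_s: 11.97
eef_pos: [649.4, 228.1, 376.5]
eef_rot: [3.14, -0.0, -1.415]
contact_force: [-0.1, 0.0, 0.2]
width: 0.326
```

```bash
cat >> h.py <<'E'
u=np.array([np.cos(.16),np.sin(.16)])
def bar(th,h,dz): # TCP for cover angle
    p=np.array(h)-u*(260*np.cos(th)-8*np.sin(th)); return np.array([*p,68+260*np.sin(th)+8*np.cos(th)+dz])
def arc(h,dz,ths):
    s=ctrl.get_state();r=R.from_euler('xyz',s["eef_rot"])
    print("t",round(s["time_s"],2),"pos",s["eef_pos"].round(1),"F",s["contact_force"].round(1),"w",round(s["width"],3))
    for t in ths: print(round(t,3),(r.inv().apply(bar(t,h,dz)-s["eef_pos"])/1000).round(3).tolist())
E
python3 -c "
from h import *
p=ctrl.get_state()['eef_pos']; th=1.514
h=p[:2]+u*(260*np.cos(th)-8*np.sin(th)); print(h)
arc(h,p[2]-bar(th,h,0)[2],np.arange(1.5,1.2,-.03))"
```

```text
[656.08082888 229.16572005]
t 11.97 pos [649.4 228.1 376.5] F [-0.1  0.   0.2] w 0.326
1.5 [0.0, 0.004, 0.0]
1.47 [0.0, 0.011, 0.001]
1.44 [0.0, 0.019, 0.001]
1.41 [0.0, 0.027, 0.002]
1.38 [0.0, 0.035, 0.003]
1.35 [0.0, 0.042, 0.005]
1.32 [0.0, 0.05, 0.006]
1.29 [0.0, 0.058, 0.008]
1.26 [0.0, 0.065, 0.01]
1.23 [0.0, 0.073, 0.012]
1.2 [0.0, 0.08, 0.015]
```

>>> move_arm([
  [255,[0,0,0],[0,0,0]],
  [255,[0,0,0],[0,0,0]],
  [255,[0,0,0],[0,0,0]],
  [255,[0,0,0],[0,0,0]],
  [255,[0,0,0],[0,0,0]],
  [255,[0,0,0],[0,0,0]],
])

```text
time_s: 12.47
eef_pos: [649.4, 228.1, 376.4]
eef_rot: [3.14, -0.0, -1.415]
contact_force: [0.2, 0.0, 0.4]
width: 0.17
```

>>> move_arm([
  [255,[0,0.002,0],[0,0,0]],
  [255,[0,0.005,0],[0,0,0]],
  [255,[0,0.009,0],[0,0,0]],
  [255,[0,0.013,0.001],[0,0,0]],
  [255,[0,0.018,0.001],[0,0,0]],
  [255,[0,0.023,0.002],[0,0,0]],
  [255,[0,0.028,0.002],[0,0,0]],
  [255,[0,0.032,0.003],[0,0,0]],
  [255,[0,0.034,0.003],[0,0,0]],
  [255,[0,0.035,0.003],[0,0,0]],
])

```text
time_s: 13.3
eef_pos: [614.2, 222.5, 372.8]
eef_rot: [3.138, -0.0, -1.414]
contact_force: [2.5, 0.3, -4.8]
width: 0.165
```

```bash
python3 -c "
from h import *
print(ctrl.get_state()['moment'])
f=ctrl.grab_frame('scene')
cv2.imwrite('pics/s8.png',cv2.resize(f['frame'][20:220,330:530],(500,500))[:,:,::-1])
arc([656,229.2],49,np.arange(1.4,.8,-.04))"
```

```text
[-0.09120297 -0.97680798  0.01351823]
t 13.35 pos [614.2 222.6 372.8] F [ 1.  -0.1 -4.3] w 0.166
1.4 [0.0, -0.006, -0.002]
1.36 [0.0, 0.004, -0.0]
1.32 [0.0, 0.014, 0.002]
1.28 [0.0, 0.025, 0.004]
1.24 [0.0, 0.035, 0.007]
1.2 [0.0, 0.044, 0.011]
1.16 [0.0, 0.054, 0.014]
1.12 [0.0, 0.064, 0.018]
1.08 [0.0, 0.073, 0.023]
1.04 [0.0, 0.082, 0.028]
1.0 [0.0, 0.091, 0.033]
0.96 [0.0, 0.1, 0.039]
0.92 [0.0, 0.109, 0.044]
0.88 [0.001, 0.117, 0.051]
0.84 [0.001, 0.125, 0.057]
```

View pics/s8.png

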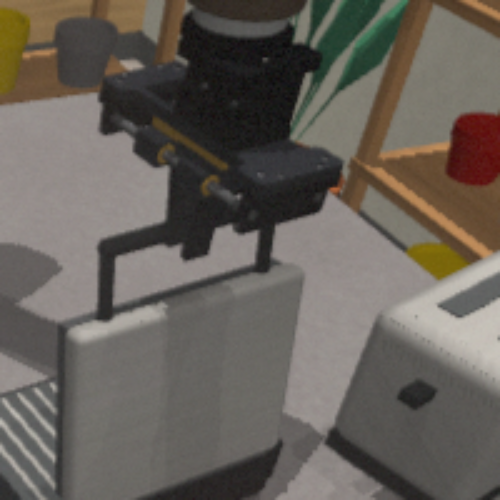

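The pads hold the bar, at crop (190,235), and the cover is following. I'll continue along the arc.

>>> move_arm([
  [255,[0,0.004,0.001],[0,0,0]],
  [255,[0,0.01,0.002],[0,0,0]],
  [255,[0,0.017,0.004],[0,0,0]],
  [255,[0,0.025,0.006],[0,0,0]],
  [255,[0,0.033,0.008],[0,0,0]],
  [255,[0,0.041,0.011],[0,0,0]],
  [255,[0,0.049,0.014],[0,0,0]],
  [255,[0,0.056,0.016],[0,0,0]],
  [255,[0,0.062,0.018],[0,0,0]],
  [255,[0,0.064,0.019],[0,0,0]],
])

```text
time_s: 14.18
eef_pos: [549.6, 212.4, 352.5]
eef_rot: [3.136, -0.001, -1.415]
contact_force: [4.9, 1.0, -7.3]
width: 0.171
```

```bash
python3 -c "
from h import *
print(ctrl.get_state()['moment'])
arc([656,229.2],49,np.arange(1.12,.7,-.03))"
```

```text
[ 0.20718451 -1.57935513 -0.0644283 ]
t 14.18 pos [549.6 212.4 352.5] F [ 4.9  1.  -7.3] w 0.171
1.12 [0.0, -0.002, -0.002]
1.09 [0.0, 0.005, 0.001]
1.06 [0.0, 0.012, 0.005]
1.03 [0.0, 0.019, 0.009]
1.0 [0.0, 0.026, 0.013]
0.97 [0.0, 0.033, 0.017]
0.94 [0.0, 0.039, 0.021]
0.91 [0.001, 0.045, 0.026]
0.88 [0.001, 0.052, 0.03]
0.85 [0.001, 0.058, 0.035]
0.82 [0.001, 0.064, 0.04]
0.79 [0.001, 0.069, 0.046]
0.76 [0.001, 0.075, 0.051]
0.73 [0.001, 0.08, 0.057]
0.7 [0.001, 0.086, 0.062]
```

>>> move_arm([
  [255,[0,0.003,0.003],[0,0,0]],
  [255,[0,0.009,0.006],[0,0,0]],
  [255,[0,0.016,0.01],[0,0,0]],
  [255,[0,0.023,0.014],[0,0,0]],
  [255,[0,0.03,0.018],[0,0,0]],
  [255,[0,0.037,0.022],[0,0,0]],
  [255,[0,0.043,0.027],[0,0,0]],
  [255,[0,0.05,0.031],[0,0,0]],
  [255,[0,0.055,0.035],[0,0,0]],
  [255,[0,0.058,0.038],[0,0,0]],
])

```text
time_s: 15.02
eef_pos: [491.3, 203.2, 313.8]
eef_rot: [3.135, -0.001, -1.415]
contact_force: [2.1, 0.9, -2.3]
width: 0.167
```

```bash
python3 -c "
from h import *
print(ctrl.get_state()['moment'])
arc([656,229.2],49,np.arange(.85,.4,-.03))"
```

```text
[ 0.26398798 -0.8704267   0.06176324]
t 15.02 pos [491.3 203.2 313.8] F [ 2.1  0.9 -2.3] w 0.167
0.85 [0.001, -0.001, -0.004]
0.82 [0.001, 0.005, 0.001]
0.79 [0.001, 0.011, 0.007]
0.76 [0.001, 0.016, 0.012]
0.73 [0.001, 0.022, 0.018]
0.7 [0.001, 0.027, 0.023]
0.67 [0.001, 0.032, 0.029]
0.64 [0.001, 0.037, 0.035]
0.61 [0.001, 0.042, 0.042]
0.58 [0.001, 0.046, 0.048]
0.55 [0.001, 0.05, 0.054]
0.52 [0.001, 0.055, 0.061]
0.49 [0.001, 0.058, 0.068]
0.46 [0.001, 0.062, 0.075]
0.43 [0.001, 0.066, 0.082]
```

Forces are low. I'll carry on with a slight inward bias.

>>> move_arm([
  [255,[0.001,0.003,0.003],[0,0,0]],
  [255,[0.001,0.008,0.008],[0,0,0]],
  [255,[0.001,0.014,0.013],[0,0,0]],
  [255,[0.001,0.02,0.019],[0,0,0]],
  [255,[0.001,0.025,0.024],[0,0,0]],
  [255,[0.001,0.03,0.03],[0,0,0]],
  [255,[0.001,0.035,0.036],[0,0,0]],
  [255,[0.001,0.04,0.043],[0,0,0]],
  [255,[0.001,0.044,0.048],[0,0,0]],
  [255,[0.001,0.046,0.051],[0,0,0]],
])

```text
time_s: 15.85
eef_pos: [445.8, 195.7, 262.4]
eef_rot: [3.137, 0.001, -1.414]
contact_force: [2.6, 5.9, -3.2]
width: 0.163
```

```bash
python3 -c "
from h import *
print(ctrl.get_state()['moment'])
arc([656,229.2],49,np.arange(.58,.15,-.03))"
```

```text
[ 1.51639261 -1.12491917 -0.04051768]
t 15.85 pos [445.8 195.7 262.4] F [ 2.6  5.9 -3.2] w 0.163
0.58 [0.0, 0.0, -0.004]
0.55 [0.0, 0.005, 0.003]
0.52 [0.0, 0.009, 0.009]
0.49 [0.0, 0.013, 0.016]
0.46 [0.0, 0.016, 0.023]
0.43 [0.001, 0.02, 0.03]
0.4 [0.001, 0.023, 0.037]
0.37 [0.001, 0.026, 0.044]
0.34 [0.001, 0.029, 0.051]
0.31 [0.001, 0.032, 0.059]
0.28 [0.001, 0.035, 0.066]
0.25 [0.001, 0.037, 0.074]
0.22 [0.001, 0.039, 0.081]
0.19 [0.001, 0.041, 0.089]
0.16 [0.001, 0.042, 0.096]
```

>>> move_arm([
  [255,[-0.001,0.003,0.003],[0,0,0]],
  [255,[-0.001,0.007,0.009],[0,0,0]],
  [255,[-0.001,0.011,0.016],[0,0,0]],
  [255,[-0.001,0.015,0.023],[0,0,0]],
  [255,[-0.001,0.019,0.03],[0,0,0]],
  [255,[-0.001,0.022,0.037],[0,0,0]],
  [255,[-0.001,0.025,0.044],[0,0,0]],
  [255,[-0.001,0.028,0.051],[0,0,0]],
  [255,[-0.001,0.031,0.057],[0,0,0]],
  [255,[-0.001,0.032,0.06],[0,0,0]],
])

```text
time_s: 16.68
eef_pos: [414.7, 191.0, 202.2]
eef_rot: [3.14, -0.001, -1.413]
contact_force: [8.3, -1.6, -3.7]
width: 0.154
```

```bash
python3 -c "
from h import *
print(ctrl.get_state()['moment'])
arc([656,229.2],49,np.arange(.31,-.05,-.03))"
```

```text
[-0.39258824 -2.34927094  0.06519728]
t 16.68 pos [414.7 191.  202.2] F [ 8.3 -1.6 -3.7] w 0.154
0.31 [0.001, 0.001, -0.002]
0.28 [0.001, 0.003, 0.006]
0.25 [0.001, 0.006, 0.013]
0.22 [0.001, 0.008, 0.021]
0.19 [0.001, 0.009, 0.028]
0.16 [0.001, 0.011, 0.036]
0.13 [0.001, 0.012, 0.044]
0.1 [0.001, 0.014, 0.051]
0.07 [0.001, 0.014, 0.059]
0.04 [0.001, 0.015, 0.067]
0.01 [0.001, 0.015, 0.075]
-0.02 [0.001, 0.016, 0.082]
```

>>> move_arm([
  [255,[0,-0.001,0.003],[0,0,0]],
  [255,[0,0,0.007],[0,0,0]],
  [255,[0,0.001,0.011],[0,0,0]],
  [255,[0,0.003,0.016],[0,0,0]],
  [255,[0,0.004,0.02],[0,0,0]],
  [255,[0,0.005,0.025],[0,0,0]],
  [255,[0,0.007,0.03],[0,0,0]],
  [255,[0,0.008,0.034],[0,0,0]],
  [255,[0,0.008,0.038],[0,0,0]],
  [255,[0,0.009,0.041],[0,0,0]],
])

```text
time_s: 17.52
eef_pos: [403.3, 189.0, 160.2]
eef_rot: [3.135, -0.002, -1.414]
contact_force: [-7.6, 6.3, 0.7]
width: 0.154
```

```bash
python3 -c "
from h import *
print(ctrl.get_state()['moment'])
arc([656,229.2],49,np.arange(.16,-.05,-.03))"
```

```text
[ 1.63870731  1.64942269 -0.02588131]
t 17.52 pos [403.3 189.  160.2] F [-7.6  6.3  0.7] w 0.154
0.16 [0.001, -0.0, -0.006]
0.13 [0.001, 0.001, 0.002]
0.1 [0.001, 0.002, 0.009]
0.07 [0.001, 0.003, 0.017]
0.04 [0.001, 0.003, 0.025]
0.01 [0.0, 0.004, 0.033]
-0.02 [0.0, 0.004, 0.04]
-0.05 [0.0, 0.004, 0.048]
```

>>> move_arm([
  [255,[-0.001,0.001,0.003],[0,0,0]],
  [255,[-0.001,0.002,0.007],[0,0,0]],
  [255,[-0.001,0.003,0.011],[0,0,0]],
  [255,[-0.001,0.003,0.015],[0,0,0]],
  [255,[-0.001,0.004,0.019],[0,0,0]],
  [255,[-0.001,0.004,0.022],[0,0,0]],
  [255,[-0.001,0.004,0.025],[0,0,0]],
  [255,[-0.001,0.004,0.028],[0,0,0]],
  [255,[-0.001,0.005,0.03],[0,0,0]],
  [255,[-0.001,0.005,0.031],[0,0,0]],
])

```text
time_s: 18.35
eef_pos: [398.7, 188.6, 129.1]
eef_rot: [3.136, -0.003, -1.413]
contact_force: [7.2, -5.3, -2.1]
width: 0.156
```

```bash
python3 -c "
from h import *
print(ctrl.get_state()['moment'])
arc([656,229.2],49,np.arange(.06,-.05,-.02))"
```

```text
[-1.13879329 -2.29901063 -0.01776581]
t 18.35 pos [398.7 188.6 129.1] F [ 7.2 -5.3 -2.1] w 0.156
0.06 [0.001, -0.001, -0.011]
0.04 [0.001, -0.001, -0.006]
0.02 [0.001, -0.001, -0.001]
-0.0 [0.001, -0.001, 0.004]
-0.02 [0.001, -0.0, 0.009]
-0.04 [0.001, -0.0, 0.015]
```

>>> move_arm([
  [255,[0,-0.001,0.001],[0,0,0]],
  [255,[0,-0.001,0.002],[0,0,0]],
  [255,[0,-0.001,0.003],[0,0,0]],
  [255,[0,-0.001,0.004],[0,0,0]],
  [255,[0,-0.001,0.005],[0,0,0]],
  [255,[0,-0.001,0.005],[0,0,0]],
])

```text
time_s: 18.85
eef_pos: [398.5, 188.5, 123.5]
eef_rot: [3.134, -0.003, -1.414]
contact_force: [-4.7, 3.4, -1.8]
width: 0.153
```

>>> move_arm([
  [255,[0,0,0.001],[0,0,0]],
  [255,[0,0,0.002],[0,0,0]],
  [255,[0,0,0.003],[0,0,0]],
  [255,[0,0,0.004],[0,0,0]],
  [255,[0,0,0.004],[0,0,0]],
])

```text
time_s: 19.27
eef_pos: [398.3, 188.4, 119.2]
eef_rot: [3.133, -0.003, -1.414]
contact_force: [-2.8, 2.7, -3.4]
width: 0.154
```

>>> move_arm([
  [255,[0,0,0.001],[0,0,0]],
  [255,[0,0,0.002],[0,0,0]],
  [255,[0,0,0.003],[0,0,0]],
  [255,[0,0,0.004],[0,0,0]],
  [255,[0,0,0.004],[0,0,0]],
])

```text
time_s: 19.68
eef_pos: [398.2, 188.4, 116.0]
eef_rot: [3.133, -0.004, -1.413]
contact_force: [-6.4, 1.7, 8.8]
width: 0.149
```

```bash
python3 -c "
from h import *
s=ctrl.get_state();print(s['contact_force'],s['moment'],s['eef_pos'])
f=ctrl.grab_frame('scene');print(proj(f,[403,190,76]),proj(f,[403,190,92]))
cv2.imwrite('pics/s9.png',cv2.resize(f['frame'][80:260,270:470],(800,600))[:,:,::-1])"
```

```text
[-6.35087163  1.69122439  8.81468047] [0.60198835 1.53099744 0.03170873] [398.2238472  188.43347121 116.01638153]
[np.float64(338.3452010453567), np.float64(152.72441830525014)] [np.float64(338.90644184334985), np.float64(147.96833393037915)]
```

View pics/s9.png

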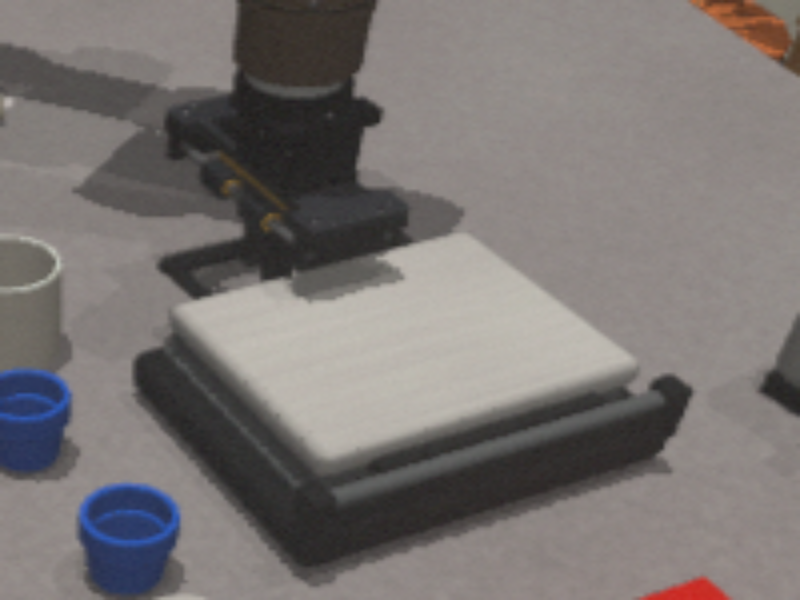

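The cover lies flat on its base, and the force jumped from −3.4 to +8.8 N, so it has reached its stop. I'll release partially to clear the cover edge and retreat upward.

>>> move_arm([
  [220,[0,0,0],[0,0,0]],
  [180,[0,0,0],[0,0,0]],
  [130,[0,0,0],[0,0,0]],
  [130,[0,0,0],[0,0,0]],
  [130,[0,0,0],[0,0,0]],
  [130,[0,0,0],[0,0,0]],
  [130,[0,0,0],[0,0,0]],
])

```text
time_s: 20.32
eef_pos: [398.3, 188.3, 116.0]
eef_rot: [3.133, -0.004, -1.414]
contact_force: [0.4, -0.4, -0.4]
width: 0.461
```

>>> move_arm([
  [130,[0,0,-0.005],[0,0,0]],
  [130,[0,0,-0.015],[0,0,0]],
  [130,[0,0,-0.03],[0,0,0]],
  [130,[0,0,-0.05],[0,0,0]],
  [130,[0,0,-0.08],[0,0,0]],
  [130,[0,0,-0.11],[0,0,0]],
  [130,[0,0,-0.14],[0,0,0]],
  [130,[0,0,-0.17],[0,0,0]],
  [130,[0,0,-0.19],[0,0,0]],
  [130,[0,0,-0.2],[0,0,0]],
])

```text
time_s: 21.15
eef_pos: [400.5, 189.7, 319.8]
eef_rot: [3.139, -0.001, -1.413]
contact_force: [1.0, 0.4, -0.5]
width: 0.492
```

```bash
python3 -c "
from h import *
s=ctrl.get_state();print(s['contact_force'],s['eef_pos'],s['width'])
f=ctrl.grab_frame('scene')
cv2.imwrite('pics/s10.png',cv2.resize(f['frame'][80:320,140:460],(800,600))[:,:,::-1])"
```

```text
[ 1.04603295  0.39391384 -0.45408587] [400.5458851  189.691275   319.76539115] 0.49173030980842103
```

View pics/s10.png

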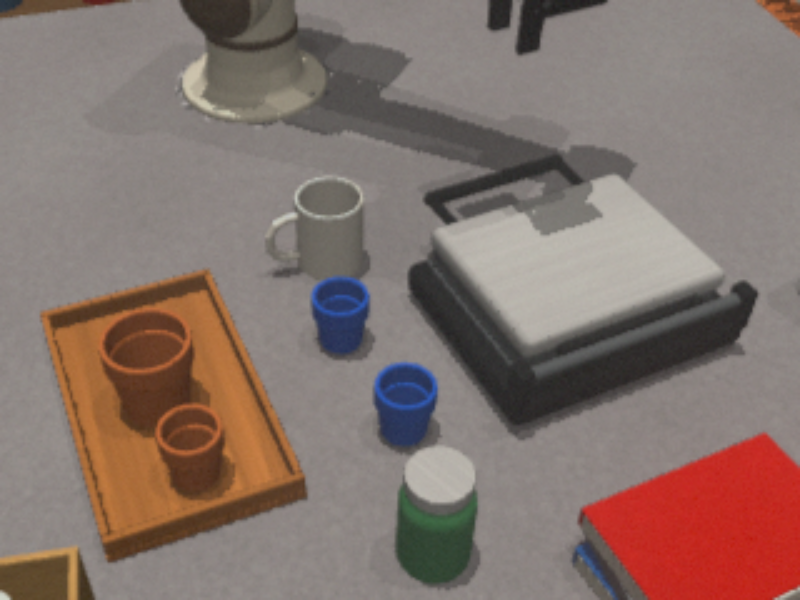

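```bash
python3 -c "
from plant import ctrl
print(ctrl.finish_job())"
```

```text
the job is handed in; nothing more can be done
None
```

I lifted the small pot off the grill and set it upright on the tray floor at the far end, past the large pot. I then gripped the cover's handle, guided it down its arc to the stop, let go and backed the arm off. I handed the job in at about 21 s; no verdict is reported.

**Last checks:**
- **Cover:** the vertical force jumped from −3.4 to +8.8 N at the stop. In the last picture the middle of the handle is about 1 pixel from where a closed cover should put it, a few mm at most.
- **Pots:** both stand upright in the tray.
- **Mug and glass jar:** both look unmoved. I checked them by eye only and did not measure their positions.
- **Robot:** it touches nothing; the force readings are about 1 N or less, which is noise level.

**Readings that disagreed:**
- **Gripper opening:** it read a little small on both grasps, 54 mm on the 58 mm rim and 13–15 mm on the 16 mm bar. The pictures showed both grasps were sound.
- **Stop height:** the cover reached its stop with the tool about 9 mm lower than my estimate. The pads probably slid a little along the bar.

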